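# Zero the drinks tally wheel

### The job

Zero the drinks tally for the new shift: with a fingertip, flick the teeth at the top of the black thumbwheel to the right (clockwise as you face it), click by click, until its steel stud rests at the fixed pointer on the right, without ever running past it. Only push the wheel: do not lift, tip or shove its stand, and leave the things around it where they are.

Things in the scene. Friction and masses are not known exactly. Their poses are not given: they have to be found in the camera images.
- tally_stand: Stand of the drinks tally: loose, heavy aluminium base plate (about 2.2 kg, 110 x 170 mm in its x, y, top 20 mm up) with a black thumbwheel standing upright on it, face towards the robot. Origin: centre of the underside. z up; x from the wheel's face to its back; y to the left for one who faces it. Behind the wheel an upright plate (x 14 to 24 mm, 46 mm wide) rises to 98 mm.
- axle (a point): Centre of the wheel, 85 mm above the table; the axle runs along the stand's x. Stand frame: x = -15 mm, y = 0. The wheel is a disc of 42 mm radius, 22 mm thick (11 mm to each side of this point), with six straight radial teeth 60 degrees apart, 8 mm thick, as wide as the disc, reaching to 60 mm radius. At every click two teeth stand 30 degrees left and right of straight up.
- top_gap (a point): Fixed point 50 mm straight above the axle, in the wheel's plane, mid-way between the two upper teeth when the wheel rests at a click (tips about 137 mm above the table, 30 mm left and right). Pushing the upper left tooth over the top to the upper right place is one click clockwise: a sprung roller resists with about 1 to 4 N until the tooth is upright, then snaps the wheel on to the next click.
- tally_wheel (a joint): Angle of the wheel in rad. 0 = the stud points exactly at the pointer (the goal); grows clockwise as seen from the robot (top of the wheel moves to the right, to the stand's -y). One click is 1.047 rad (60 degrees). It starts resting at -2, -3 or -4 clicks (near -2.09, -3.14 or -4.19).
- stud (a point): Centre of the round steel stud, 18 mm across, that stands 6 mm proud of the wheel's black front face, 30 mm from the axle, in line with one of the teeth; turns with the wheel. The only stud on the wheel; the end of the thin steel axle (10 mm) shows at the centre.
- pointer_tip (a point): Tip of the fixed steel cone pointer at the right of the wheel, level with the axle and 64 mm from it to the stand's -y, pointing at the wheel. It is carried by an 8 mm post at y = -80 mm, in the wheel's plane, whose top is 92 mm above the table.
- jigger: Bystander, to be left alone: double-ended steel jigger, hourglass shape, 46 mm across, 77 mm high. Origin: centre of its underside.
- shot_glass: Bystander, to be left alone: clear shot glass, 49 mm across, 62 mm high. Origin: centre of its underside.
- pulp_jar: Bystander, to be left alone: small jar of yellow fruit pulp with a screw lid, 70 mm across, 70 mm high. Origin: centre of its underside.
- steel_lid_pot: Bystander, to be left alone: small glass spice pot with steel screw lid, 58 mm across, 61 mm high. Origin: centre of its underside.
- small_cup: Bystander, to be left alone: frosted measuring cup with a handle, 51x70 mm, 69 mm high. Origin: centre of its underside.
- cap_shaker: Bystander, to be left alone: glass spice shaker with chromed cap, 44 mm across, 72 mm high. Origin: centre of its underside.
- narrow_jar: Bystander, to be left alone: narrow white-lidded jar of pink syrup, 52 mm across, 86 mm high. Origin: centre of its underside.
Not all that is in view belongs to the job. Leave any yellow look-alike of the tally_stand alone.

How it is judged:
On the way:
1. the wheel comes to rest one click short of the pointer (value of joint tally_wheel between -1.2472 and -0.847198 rad), for 0.2 s.
At the end, for the whole second after the job is handed in: The wheel rests in its click position with the stud at the pointer (within 0.15 rad), the stand stands flat within 35 mm of where it was, and every other loose thing is within 30 mm of where it was (value of joint tally_wheel between -0.15 and 0.15 rad and velocity of joint tally_wheel between -0.1 and 0.1 rad/s and distance of tally_stand from where it was at the start of the episode below 0.035 m and angle between tally_stand's own z axis and vertical below 0.05 rad and linear speed of tally_stand below 0.02 m/s and distance of each of jigger, shot_glass, pulp_jar, steel_lid_pot, small_cup, cap_shaker, narrow_jar from where it was at the start of the episode below 0.03 m); the robot touches nothing.
It fails at once if the wheel ran past the pointer (by more than 0.4 rad) (value of joint tally_wheel above 0.4 rad).
It fails at once if the wheel was turned the wrong way, back beyond the farthest starting click (value of joint tally_wheel below -4.81711 rad).
It fails at once if the stand was lifted (12 mm) or tipped (0.2 rad) (height (world z) of tally_stand above 0.012 m or angle between tally_stand's own z axis and vertical above 0.2 rad).
It fails at once if the stand was shoved more than 35 mm (distance of tally_stand from where it was at the start of the episode above 0.035 m).
It fails at once if another loose thing was moved more than 30 mm or lifted (distance of any of jigger, shot_glass, pulp_jar, steel_lid_pot, small_cup, cap_shaker, narrow_jar from where it was at the start of the episode above 0.03 m).
It also fails if it takes over 58 s, if anything falls off the work surface, if the arm or the gripper's body presses on something with over 40 N, if the wrist force passes 120 N, or if a joint passes its speed limit or range.

### The arm

A 7-joint arm with a two-finger parallel gripper is mounted at the origin on a cart in front of the work surface, level with it; the furniture and walls round the work are solid. World frame = base frame: x ahead of the robot, y to its left, z up, the work surface at z = 0. Lengths are in m, angles in rad, forces in N, time in s.
With the tool pointing down it reaches from about 0.35 to 0.9 m from the base axis. Payload 19.9 kg.
Tool frame: the origin (TCP) lies between the finger pads; the fingertips stand 19 mm ahead of it and the grasp point (between the pads) is the TCP; z points along the fingers, y is the direction in which the jaws open and shut (so a half turn about z gives the same grasp; the last joint's range is limited). The gripper opens to 94 mm and grips with 3 to 60 N. Pads are 16 mm wide; open, the fingers measure 119 mm over their backs; the gripper's body (75 mm by 177 mm) begins 78 mm behind the grasp point.
Start: joints at [1.159, 0.417, -0.01, 1.614, 0.005, 1.111, -0.053], TCP at [0.226, -0.583, 0.224] pointing down, gripper open.
Joint ranges: [-2.81, 2.81], [-0.39, 2.02], [-1.27, 1.25], [0.06, 2.57], [-1.19, 4.33], [0.19, 2], [-2.82, 2.82]. Speed limits (rad/s): [1.89, 1.89, 2.39, 2.39, 3.01, 3.01, 3.01].

### API

Orientations are given as a 3x3 rotation matrix whose columns are the frame's x, y, z axes.
In Python, from rig import robot gives the robot as it stands. Calls block until the motion is done:
- robot.move_ptp(position, orientation): joint-space move of the TCP to a pose.
- robot.move_linear(position, velocity=0.15, frame=None, threshold=None): straight line of the TCP; frame=None keeps the orientation; velocity is the mean speed in m/s. With threshold (N) it stops when the force on the tool has changed by that much, and returns True; else False.
- robot.goto_joints(angles): joint-space move.
- robot.gripper_to(opening): finger opening in m; the grip force is fixed at half the most; returns when the fingers have stopped.
- robot.pause(seconds).
- robot.ik(position, orientation): joint angles nearest the present ones, or None.
- robot.get_state(): the state.
- robot.grab_frame(name): name is "side" or "top" or "wrist"; returns the picture (420x560x3 uint8, red, green, blue); there is no depth.
- robot.camera_info(name): a dict with "fx", "fy", "cx", "cy" (pixels), "rvec" (rotation vector, rad) and "tvec" (3), from world to camera coordinates, as OpenCV has them. Camera axes: x right, y down, z forward; pixel columns grow to the right and rows downward; lengths in m; the calibration is good to about 2 mm. The wrist camera is an equidistant fisheye: a pixel r from the principal point sees the ray r / f radians off the axis. A picture is of the moment at which its call begins: read the wrist's pose just before it. camera_info takes no time and is no camera call; for the wrist camera it gives the pose at the moment of the call.
A pose or a line that the arm cannot do raises robot.PlanningError and nothing moves.
- robot.sign_off(): hands the job in, once; it reports no verdict.
The state is a dict: "time": time; "qpos": joint angles; "joint_vel": joint speeds; "effort": joint torques, N m; "ee_pos": TCP position; "tool_rot": TCP orientation; "force": force on the tool from outside, world axes, zero at the start; "moment": the same for the moment, N m; "opening": finger opening in m.
Only numpy, scipy, OpenCV 4.12 (cv2) and the standard library are available. Lean on these libraries where they do the work, as an engineer would, in place of code of your own. Each camera call takes 0.05 s, during which the arm holds its last target. There are 200 camera calls.

## Working session

There is one attempt and no reset: what is moved stays moved. The work goes in short steps, each a Python script; the robot and the scene stay as the last script left them, time stands still between calls to the robot, and variables do not carry over. Pictures are saved under pics/ and viewed, about 8 in all and at most 12, crops included, and the job is handed in when it is done.

```bash
mkdir -p pics; ls; python3 - <<'E'
from rig import robot
import cv2,numpy as np
for n in ("side","top"):
    f=robot.grab_frame(n); cv2.imwrite(f"pics/{n}0.png",cv2.resize(f[...,::-1],(800,600),interpolation=cv2.INTER_CUBIC))
    np.save(f"pics/{n}0.npy",f)
    print(n,robot.camera_info(n))
s=robot.get_state();print(s['time'],s['ee_pos'],s['tool_rot'],s['force'])
E
```

```text
pics
side {'fx': 536.2086870005627, 'fy': 536.2086870005627, 'cx': 284.51660845714923, 'cy': 214.74546998795824, 'rvec': array([ 0.29032389, -2.59001078,  1.50084319]), 'tvec': array([0.54585295, 0.19658606, 1.4923823 ])}
top {'fx': 391.6289158346381, 'fy': 391.6289158346381, 'cx': 274.9054432335615, 'cy': 209.15971342448552, 'rvec': array([ 2.19678301, -2.19353411,  0.07985985]), 'tvec': array([-0.08054323,  0.55772901,  1.24484238])}
0.1 [ 0.2257419  -0.58245501  0.22388728] [[ 9.32412074e-01  3.61396531e-01 -5.21929776e-04]
 [ 3.61396887e-01 -9.32411534e-01  1.01068530e-03]
 [-1.21395181e-04 -1.13099898e-03 -9.99999353e-01]] [-0.18466966 -0.30852666  0.16051533]
```

View pics/side0.png

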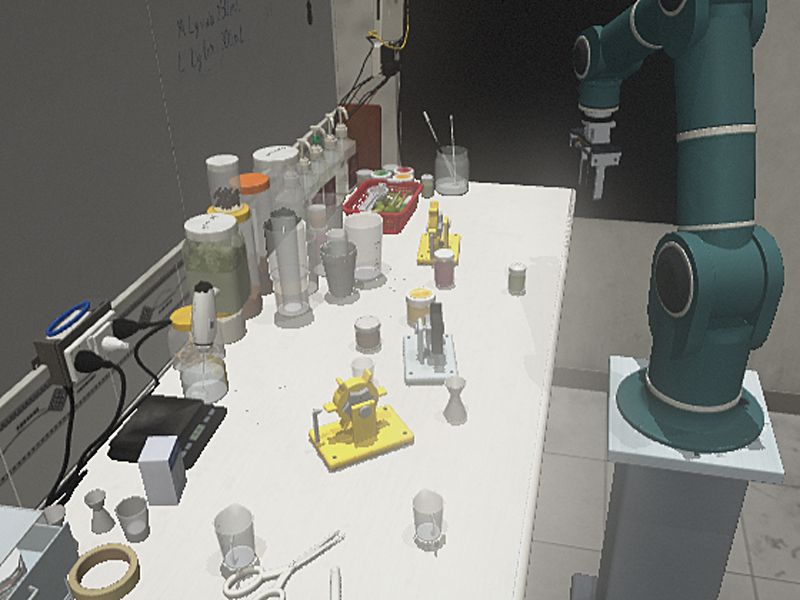

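View pics/top0.png

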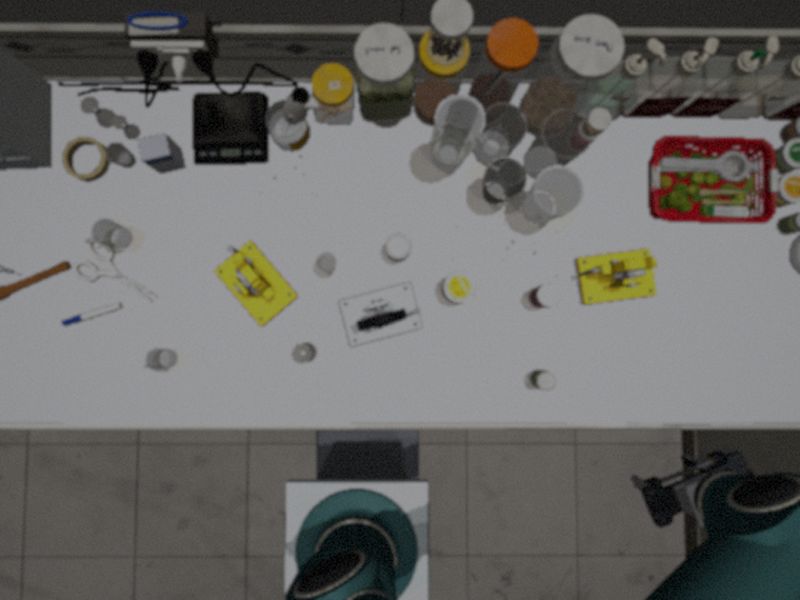

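The side view shows a white/aluminium base with a black wheel at about (430,345), with yellow look-alikes at (360,415) and (440,235). The top view shows the same stand at (380,315) and the yellows at (255,282) and (615,277). The aluminium and black one fits the description. Next I'll measure its plate corners and wheel, and read how the wrist camera is mounted.

```bash
cat > h.py <<'E'
import cv2,numpy as np
from rig import robot
def cam(ci):
    R=cv2.Rodrigues(ci['rvec'])[0]; return R,-R.T@ci['tvec']
def ray(ci,uv,fish=False):
    R,c=cam(ci); x=(uv[0]-ci['cx'])/ci['fx'];y=(uv[1]-ci['cy'])/ci['fy']
    if fish:
        r=np.hypot(x,y)+1e-12; d=np.array([np.sin(r)*x/r,np.sin(r)*y/r,np.cos(r)])
    else: d=np.array([x,y,1.])
    d=R.T@d; return c,d/np.linalg.norm(d)
def onz(ci,uv,z,fish=False):
    c,d=ray(ci,uv,fish); return c+d*(z-c[2])/d[2]
def proj(ci,P,fish=False):
    R,c=cam(ci); p=R@(np.array(P)-c)
    if fish:
        h=np.hypot(p[0],p[1]);t=np.arctan2(h,p[2]);x,y=t*p[:2]/h
    else: x,y=p[:2]/p[2]
    return np.array([ci['fx']*x+ci['cx'],ci['fy']*y+ci['cy']])
E
python3 - <<'E'
from h import *
ci=robot.camera_info('top')
f=np.load('pics/top0.npy')
for p in [(338,299),(412,282),(423,326),(349,346)]: print('corner',onz(ci,np.array(p)*.7,.02).round(3))
x0,y0,x1,y1=225,185,310,250
c=f[y0:y1,x0:x1]
g=c.max(2)
m=(g<60).astype(np.uint8)
cs,_=cv2.findContours(m,0,2)
for k in cs:
    if cv2.contourArea(k)>20:
        r=cv2.minAreaRect(k+np.array([x0,y0]));print(r, onz(ci,r[0],.1).round(3))
big=cv2.resize(c[...,::-1],None,fx=9,fy=9,interpolation=cv2.INTER_CUBIC)
big=cv2.convertScaleAbs(big,alpha=1.3)
cv2.imwrite('pics/topcrop.png',big)
R,cc=cam(robot.camera_info('wrist')); s=robot.get_state()
T=s['tool_rot']; print('cam in tool pos',T.T@(cc-s['ee_pos']),'\naxes',(T.T@R.T).round(3)); w=robot.camera_info('wrist');print(w['fx'],w['cx'],w['cy'])
for n,p in dict(jig=(304,352),pot=(325,264),cup=(397,247),pulp=(457,289)).items(): print(n,onz(ci,np.array(p)*.7,.07).round(3))
E
```

```text
corner [0.557 0.043 0.02 ]
corner [ 0.596 -0.123  0.02 ]
corner [ 0.497 -0.148  0.02 ]
corner [0.452 0.018 0.02 ]
((266.923095703125, 223.6154022216797), (8.236878395080566, 33.339744567871094), 78.69007110595703) [ 0.509 -0.055  0.1  ]
cam in tool pos [ 0.08675942  0.00099863 -0.16010533] 
axes [[-0.    -0.957 -0.289]
 [ 1.    -0.    -0.   ]
 [ 0.    -0.289  0.957]]
325.19226210127806 279.0967838555425 204.21153959485537
jig [0.44  0.111 0.07 ]
pot [0.63  0.068 0.07 ]
cup [ 0.668 -0.088  0.07 ]
pulp [ 0.576 -0.218  0.07 ]
```

View pics/topcrop.png

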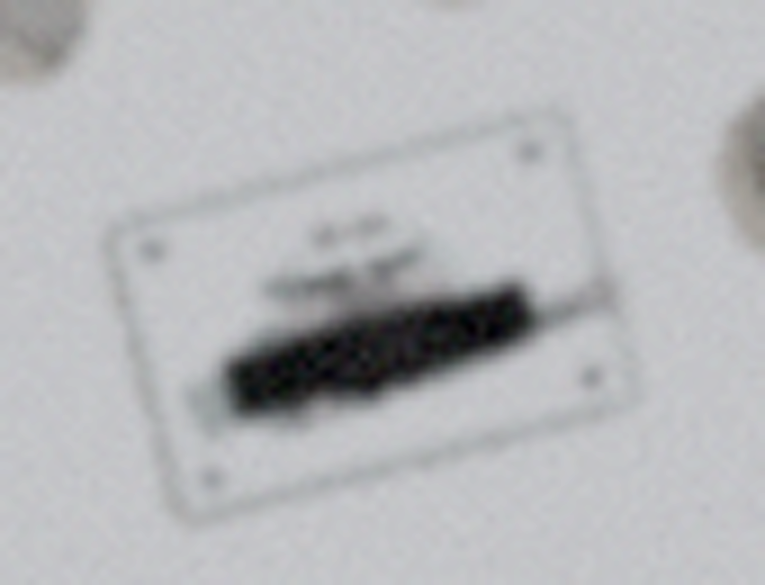

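The crop shows the plate corners at crop pixels (107,220), (570,112), (640,395) and (187,522), the wheel as a black bar, and the pointer arm to the right. So the face looks towards the robot and this is the right stand. I'll compute its pose, close the gripper and go to a view pose in front of the wheel.

```bash
cat >> h.py <<'E'
import os,json
if os.path.exists('pose.json'):
    P=json.load(open('pose.json')); O=np.array(P['o']); yaw=P['yaw']
    sx=np.array([np.cos(yaw),np.sin(yaw),0]); sy=np.array([-np.sin(yaw),np.cos(yaw),0])
    def S(x,y,z): return O+sx*x+sy*y+np.array([0,0,z])
    TR=np.column_stack([-sx,sy,[0,0,-1.]])
E
python3 - <<'E'
from h import *
ci=robot.camera_info('top')
C=[onz(ci,(np.array(p)+.5)/9-.5+[225,185],.02) for p in [(107,220),(570,112),(640,395),(187,522)]]
C=np.array(C); print(C.round(4)); 
print('sides',[np.linalg.norm(C[i]-C[(i+1)%4]).round(4) for i in range(4)])
yv=(C[0]-C[1])+(C[3]-C[2]); yaw=np.arctan2(-yv[0],yv[1]); xv=(C[0]-C[3])+(C[1]-C[2]); print(yaw,np.arctan2(xv[1],xv[0]))
o=C.mean(0);o[2]=0
json.dump(dict(o=o.tolist(),yaw=float((yaw*2+np.arctan2(xv[1],xv[0]))/3)),open('pose.json','w'))
E
python3 - <<'E'
from h import *
print(O,yaw, 'axle',S(-.015,0,.085))
robot.gripper_to(0.0)
robot.move_ptp(S(-.145,0,.20),TR)
ci=robot.camera_info('wrist'); f=robot.grab_frame('wrist'); 
np.save('pics/w1.npy',f); json.dump({k:np.array(v).tolist() for k,v in ci.items()},open('pics/w1.json','w'))
s=robot.get_state();print(s['time'],s['ee_pos'],s['force'],s['opening'])
u=proj(ci,S(-.026,0,.085),True); print(u)
for n,p in dict(axle=S(-.026,0,.085),ptr=S(-.015,-.064,.085),gapdisc=S(-.026,0,.127),posttop=S(-.015,-.08,.092),c1=S(-.055,.085,.02),c2=S(-.055,-.085,.02)).items(): print(n,((proj(ci,p,True))*800/560).round(1))
cv2.imwrite('pics/w1.png',cv2.resize(f[...,::-1],(800,600),interpolation=cv2.INTER_CUBIC))
E
```

```text
[[ 0.558   0.044   0.02  ]
 [ 0.5971 -0.1215  0.02  ]
 [ 0.4958 -0.1464  0.02  ]
 [ 0.4505  0.0148  0.02  ]]
sides [np.float64(0.17), np.float64(0.1043), np.float64(0.1674), np.float64(0.1114)]
0.2527533638792089 0.2534119237255369
[ 0.52534714 -0.05230273  0.        ] 0.2529728838279849 axle [ 0.51082455 -0.05605698  0.085     ]
3.45 [ 0.38512581 -0.08910149  0.20005998] [ 0.28740849 -0.00046715  0.38889375] 0.00014168284535404134
[280.508634   314.02613911]
axle [400.7 448.6]
ptr [314.3 458.8]
gapdisc [401.  486.1]
posttop [291.6 463.5]
c1 [502.6 371.4]
c2 [298. 372.]
```

View pics/w1.png

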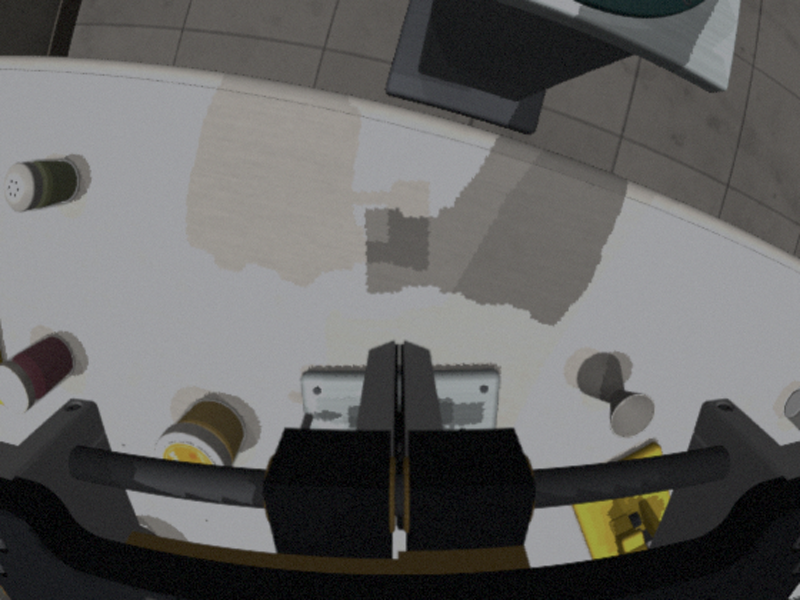

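The gripper hides the wheel in this picture; only the plate edge, rows 365–430, shows, and it agrees with the predicted corners. Tilting the tool forward will let the camera see the face above the fingers.

```bash
cat >> h.py <<'E'
if os.path.exists('pose.json'):
    def view(th,d=.3,h=.24):
        Z=np.array([0,0,1.]);c,s_=np.cos(th),np.sin(th)
        tx=-c*sx-s_*Z; tz=s_*sx-c*Z; T=np.column_stack([tx,sy,tz])
        camp=S(-.015-d,0,.085+h)
        return camp-.0868*tx+.160*tz, T
    def shot(n,x0=None):
        ci=robot.camera_info('wrist'); f=robot.grab_frame('wrist')
        np.save(f'pics/{n}.npy',f); json.dump({k:np.array(v).tolist() for k,v in ci.items()},open(f'pics/{n}.json','w'))
        u=proj(ci,S(-.026,0,.085),True).astype(int); x0,y0=max(u[0]-90,0),max(u[1]-75,0)
        c=f[y0:y0+140,x0:x0+180]
        im=cv2.convertScaleAbs(cv2.resize(c[...,::-1],None,fx=4,fy=4,interpolation=cv2.INTER_CUBIC),alpha=1.6,beta=10)
        cv2.imwrite(f'pics/{n}.png',im)
        for k,p in dict(axle=S(-.026,0,.085),ptr=S(-.015,-.064,.085),disctop=S(-.026,0,.127),toothL=S(-.026,.03,.137),toothR=S(-.026,-.03,.137),posttop=S(-.015,-.08,.092)).items(): print(k,((proj(ci,p,True)-[x0,y0])*4).round(0))
        return ci,f
E
python3 - <<'E'
from h import *
for d in (45,35,25):
    p,T=view(np.radians(d))
    q=robot.ik(p,T); print(d,p,q)
    if q is None: continue
    try: robot.move_ptp(p,T)
    except robot.PlanningError as e: print(e); continue
    shot('w2'); print(robot.get_state()['time']); break
E
```

```text
45 [ 0.38933239 -0.08746405  0.27323978] None
35 [ 0.37806351 -0.09037718  0.24372211] [ 0.26311723 -0.3047159   0.16405128  2.47265978 -0.62887725  0.56879239
  2.72364087]
axle [363. 301.]
ptr [147. 326.]
disctop [363. 421.]
toothL [477. 452.]
toothR [249. 452.]
posttop [ 91. 344.]
4.5833
```

View pics/w2.png

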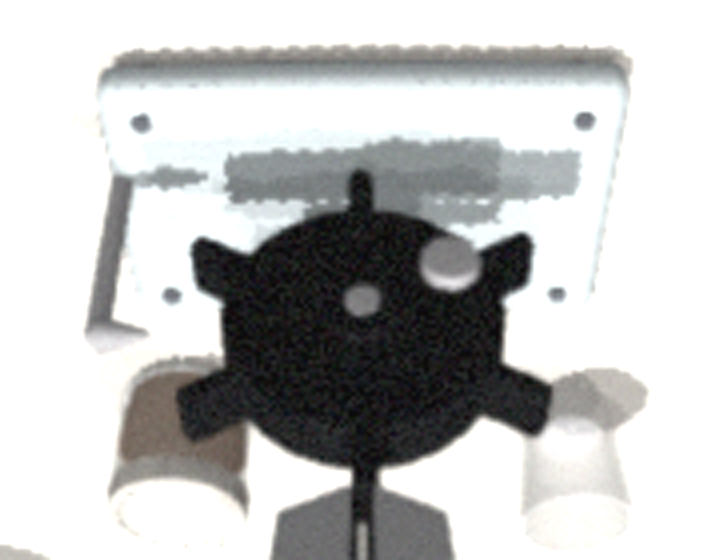

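The wheel appears upside down in this picture: pointer at left (110,330), stud at (450,262), axle (362,300). The teeth look offset from the described rest position, so I'll compute angles on the face plane, and fetch a fresh picture to see whether it is at rest.

```bash
cat >> h.py <<'E'
if os.path.exists('pose.json'):
    def onface(ci,uv,x):
        c,d=ray(ci,uv,True); n=sx; t=((S(x,0,0)-c)@n)/(d@n); p=c+t*d-S(-.015,0,.085); return np.array([p@sy,p[2]])
E
python3 - <<'E'
from h import *
ci={k:np.array(v) for k,v in json.load(open('pics/w2.json')).items()}
u=proj(ci,S(-.026,0,.085),True).astype(int); o=np.array([max(u[0]-90,0),max(u[1]-75,0)])
for n,p,x in [('axle',(362,300),-.03),('stud',(450,258),-.032),('tooth down',(360,172),-.026),('toothR',(200,243),-.026),('toothL',(525,240),-.026),('upL',(545,400),-.026),('upR',(185,400),-.026)]:
    q=onface(ci,o+np.array(p)/4,x); print(n,(q*1000).round(1),'r',(np.hypot(*q)*1000).round(1),'clockangle from up, left+ deg',np.degrees(np.arctan2(q[0],q[1])).round(1))
a,b=np.load('pics/w2.npy'),None
f=robot.grab_frame('wrist'); print('diff',np.abs(f.astype(int)-a).mean(), robot.get_state()['time'],robot.get_state()['force'])
t=robot.grab_frame('top'); t0=np.load('pics/top0.npy')
for im in (t0,t):
    m=(im[185:250,225:310].max(2)<60).astype(np.uint8); k=max(cv2.findContours(m,0,2)[0],key=cv2.contourArea); print(cv2.minAreaRect(k))
g=robot.grab_frame('side')[200:300,260:340]
cv2.imwrite('pics/s2.png',cv2.resize(g[...,::-1],None,fx=6,fy=6,interpolation=cv2.INTER_CUBIC))
E
```

```text
axle [-0.2  2.8] r 2.9 clockangle from up, left+ deg -4.8
stud [ 25.3 -11.4] r 27.8 clockangle from up, left+ deg 114.4
tooth down [ -0.8 -53.4] r 53.4 clockangle from up, left+ deg -179.2
toothR [-48.8 -23.1] r 54.0 clockangle from up, left+ deg -115.3
toothL [ 48.9 -24.3] r 54.6 clockangle from up, left+ deg 116.5
upL [49.6 35. ] r 60.7 clockangle from up, left+ deg 54.8
upR [-48.5  35. ] r 59.8 clockangle from up, left+ deg -54.2
diff 2.595861678004535 4.6333 [-0.01411319  0.04162489  0.65809222]
((41.92307662963867, 38.61539077758789), (8.236878395080566, 33.339744567871094), 78.69007110595703)
((41.74226760864258, 38.329898834228516), (8.184722900390625, 33.45684814453125), 68.96248626708984)
```

The face-plane angles put the teeth at 0, ±60, ±120 and 180°, half a click away from the described rest. I'll look at the side picture, before against now.

```bash
python3 - <<'E'
from h import *
a=np.load('pics/side0.npy')[200:300,265:340]
b=robot.grab_frame('side')[200:300,265:340]
print(np.abs(a.astype(int)-b).mean(),robot.get_state()['time'])
cv2.imwrite('pics/s3.png',cv2.resize(np.hstack([a,b])[...,::-1],None,fx=5.3,fy=5.3,interpolation=cv2.INTER_CUBIC))
E
```

```text
1.3627111111111112 4.7833
```

View pics/s3.png

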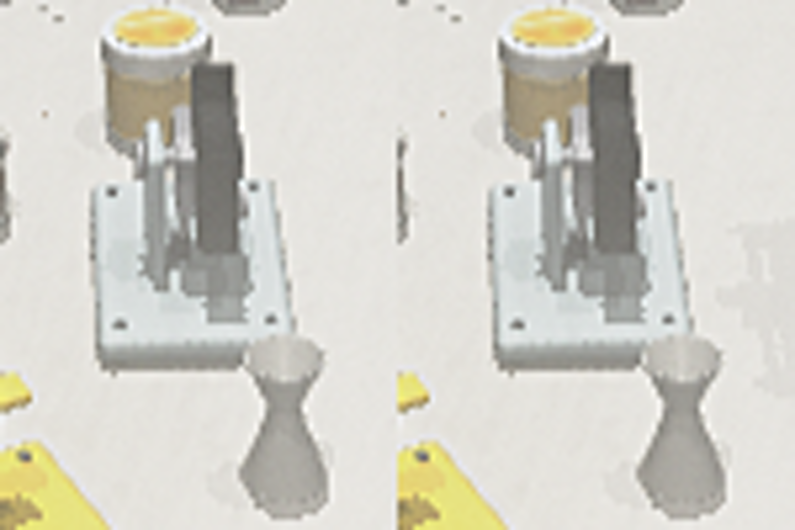

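The side view is unchanged since the start. So the wheel really does stand about half a click off, at ≈ -3.5 with one tooth upright, which disagrees with the brief. The next step is to push the upright tooth gently right to the gap centre and look at where it settles.

```bash
cat >> h.py <<'E'
H=.085+.047+.019
def click(y0,y1=.003,v=.06):
    robot.move_ptp(S(-.015,y0,H+.06),TR)
    f0=robot.get_state()['force']
    if robot.move_linear(S(-.015,y0,H),velocity=.1,threshold=8): print('TOUCH going down',robot.get_state()['ee_pos'])
    hit=robot.move_linear(S(-.015,y1,H),velocity=v,threshold=25)
    s=robot.get_state(); print('hit',hit,'dF',(s['force']-f0).round(1),'y',((s['ee_pos']-O)@sy).round(4))
    robot.pause(.3)
    s=robot.get_state(); print('dF rest',(s['force']-f0).round(1))
    robot.move_linear(s['ee_pos']+[0,0,.06],velocity=.12)
def look(n):
    p,T=view(np.radians(35)); robot.move_ptp(p,T); shot(n); print(robot.get_state()['time'])
E
python3 - <<'E'
from h import *
click(.022); look('w3')
E
```

```text
hit False dF [-1.3  0.5  0.7] y 0.0026
dF rest [ 0.1 -1.3  0.5]
axle [363. 301.]
ptr [146. 325.]
disctop [363. 421.]
toothL [477. 452.]
toothR [249. 451.]
posttop [ 91. 344.]
8.925
```

View pics/w3.png

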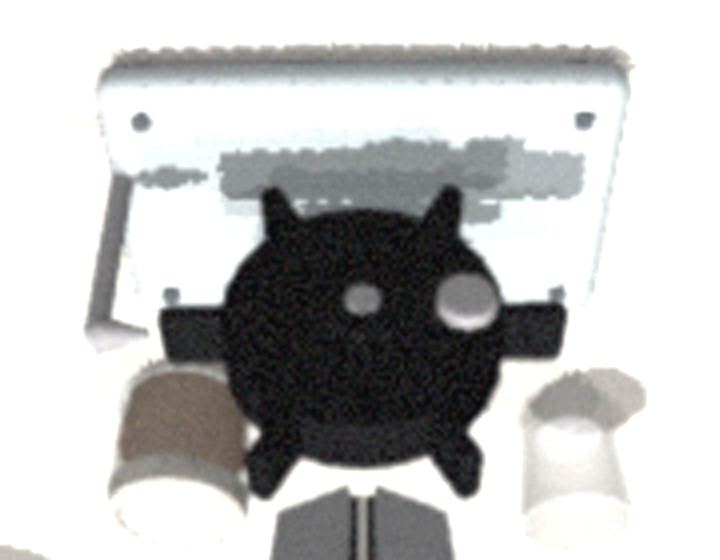

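The wheel now rests in a proper click: teeth at ±30° from up, stud at exact left (467,300), so the wheel is at -3. I'll do one click and check the stud numerically, then a second.

```bash
cat >> h.py <<'E'
def stud(n):
    f=np.load(f'pics/{n}.npy'); ci={k:np.array(v) for k,v in json.load(open(f'pics/{n}.json')).items()}
    # bright blobs lying on the dark face disc
    a=onface; out=[]
    m=(f.max(2)>55).astype(np.uint8)
    for k in range(-4,2):
        q=k*np.pi/3; p=S(-.032,-.03*np.cos(q),.085-.03*np.sin(q))
        u=proj(ci,p,True).round().astype(int); out.append((k,int(f[u[1]-1:u[1]+2,u[0]-1:u[0]+2].mean())))
    print('brightness at click k:',out)
E
python3 - <<'E'
from h import *
stud('w3')
click(.051); look('w4'); stud('w4')
E
```

```text
brightness at click k: [(-4, 18), (-3, 72), (-2, 9), (-1, 9), (0, 7), (1, 12)]
hit True dF [-5.6  7.8 13.7] y 0.0371
dF rest [-4.2  6.1 12.5]
axle [362. 301.]
ptr [146. 325.]
disctop [363. 421.]
toothL [476. 452.]
toothR [249. 452.]
posttop [ 91. 344.]
13.0583
brightness at click k: [(-4, 16), (-3, 71), (-2, 7), (-1, 7), (0, 8), (1, 17)]
```

The fingertip rode up on the tooth's corner: too shallow an overlap, 14 N upward, and the wheel is still at -3. I'll enter lower and follow a rising path.

```bash
cat >> h.py <<'E'
def click2(v=.06):
    B=.085+.019; ok=True
    robot.move_ptp(S(-.015,.054,B+.10),TR)
    f0=robot.get_state()['force']
    if robot.move_linear(S(-.015,.054,B+.036),velocity=.12,threshold=8): print('TOUCH down')
    for y,h in ((.028,.044),(.003,.047)):
        hit=robot.move_linear(S(-.015,y,B+h),velocity=v,threshold=20)
        s=robot.get_state(); print('hit',hit,'dF',(s['force']-f0).round(1),'y',((s['ee_pos']-O)@sy).round(4))
        if hit: ok=False; break
    robot.pause(.3)
    s=robot.get_state(); robot.move_linear(s['ee_pos']+[0,0,.06],velocity=.12)
    return ok
E
python3 - <<'E'
from h import *
print(click2()); look('w5'); stud('w5')
E
```

```text
hit False dF [0.5 0.4 0.4] y 0.0278
hit False dF [-0.6 -0.2 -0.3] y 0.003
True
axle [363. 301.]
ptr [147. 325.]
disctop [363. 421.]
toothL [477. 451.]
toothR [249. 451.]
posttop [ 91. 343.]
17.7917
brightness at click k: [(-4, 14), (-3, 7), (-2, 72), (-1, 10), (0, 7), (1, 14)]
```

The wheel is at -2. The next click should bring it to -1, where it must rest.

```bash
python3 - <<'E'
from h import *
print(click2()); look('w6'); stud('w6')
E
```

```text
hit False dF [0.2 2.4 1.4] y 0.0278
hit False dF [-0.5 -0.6 -0.3] y 0.003
True
axle [363. 301.]
ptr [147. 325.]
disctop [363. 421.]
toothL [477. 451.]
toothR [249. 451.]
posttop [ 91. 343.]
22.525
brightness at click k: [(-4, 13), (-3, 7), (-2, 6), (-1, 70), (0, 6), (1, 16)]
```

View pics/w6.png

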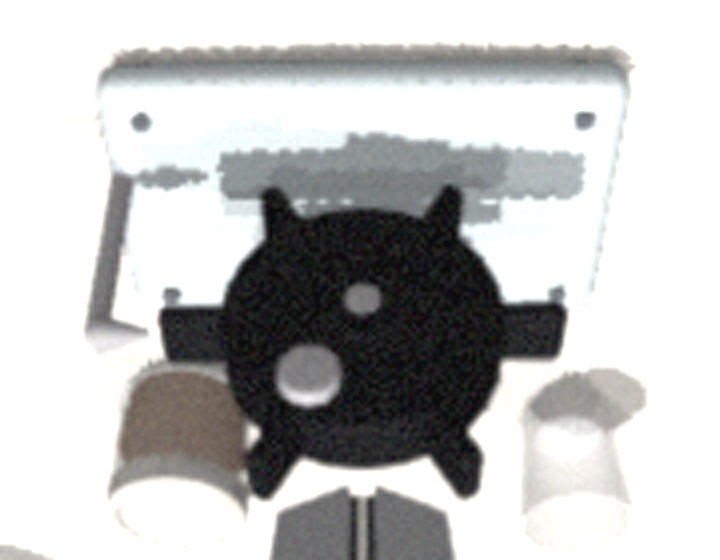

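The stud is at (308,373), upper right, one click short of the pointer. The teeth are in click and the stand hasn't moved. One last click.

```bash
python3 - <<'E'
from h import *
print(click2()); look('w7'); stud('w7'); print(robot.get_state()['force'])
E
```

```text
hit False dF [1.4 3.  2. ] y 0.0278
hit False dF [0.7 1.1 0.9] y 0.003
True
axle [363. 301.]
ptr [147. 325.]
disctop [363. 421.]
toothL [477. 451.]
toothR [249. 451.]
posttop [ 91. 343.]
27.2583
brightness at click k: [(-4, 19), (-3, 6), (-2, 8), (-1, 8), (0, 71), (1, 14)]
[ 1.14741472  0.56380409 -0.13926835]
```

View pics/w7.png

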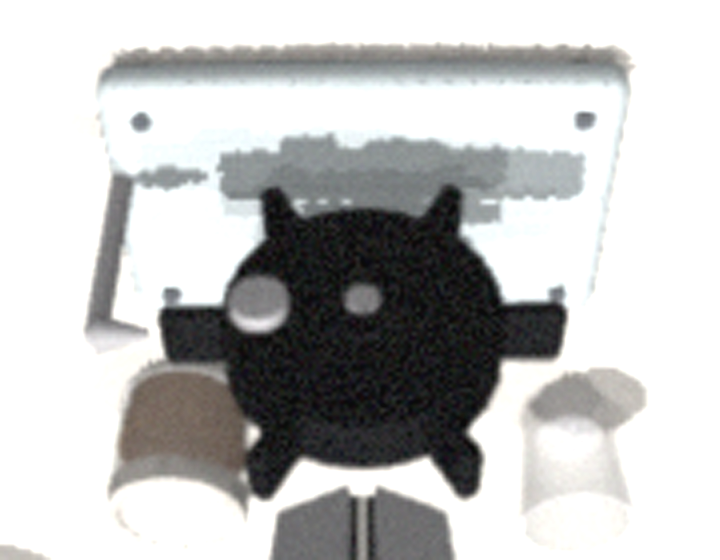

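The stud is at (260,300), level with the axle and at the pointer (115,330). The arm is clear, so I'm handing in.

```bash
python3 -c "
from rig import robot
robot.sign_off()"
```

```text
the job is handed in; nothing more can be done
```

The steel stud now rests at the pointer, and I handed the job in at about 27 s of the 58 s allowed. I flicked the wheel clockwise with the closed fingertips.

**What differed from the brief:** the wheel did not start at a full click. It stood about half a click off, near -3.5, with one tooth upright, and the side view was unchanged from the start picture. The first short push settled it at -3.

**What went wrong:** one push went in too shallow, rode up on the tooth's corner and stopped at about 14 N upward. The wheel stayed at -3. I then went in lower along a rising path, and the next three clicks went cleanly: -2, -1, 0.

**Last checks:**
- **Wheel:** it was seen at rest at -1 before the final click. It now sits in its click with the stud level with the axle, at the pointer.
- **Stand and neighbours:** the stand, and the two neighbours visible in the final crop, look in the same place as in the first wheel picture. I did not take a final overall picture to recheck the other things.
- **Arm:** it is clear of everything.

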